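# Open the decanter cleaner's safety cap in the wine cellar

### The job

Pick the square decanter-cleaner bottle with the red push-and-turn safety cap out of the crate of cellar supplies and stand it fully home in the square recess of the wooden holder, cap still locked on. Then press the cap down, twist it anticlockwise until it comes free, and lift it off, leaving the bottle standing in the holder; do not knock the decanter or the two drinking glasses. Finish while still holding the cap in the gripper, level and straight above the open bottle, with 5 to 10 cm of air between cap and bottle.

Things in the scene. Friction and masses are not known exactly. Their poses are not given: they have to be found in the camera images.
- bottle: white square plastic bottle, blue and yellow label, 0.25 to 0.4 kg with its cap, upright in the crate at any yaw. Origin: centre of its underside, z up, x and y square to its sides. Body 56 x 56 mm, rounded corners, 78 mm high; low shoulder to 84 mm; round neck to 113 mm. With its cap 126 mm tall, the tallest thing in the crate. The locked cap carries it, so it can be lifted by the cap.
- mouth (a point): centre of the bottle's neck rim, 113 mm above the bottle's underside. Three ledges for the cap reach 19 mm from the axis. A grey spring pad in the mouth rises to 125 mm above the bottle's underside when the cap is off.
- cap: red ribbed round safety cap, white bar and dot on top; 48 mm diameter, 34 mm high, 30 g. Origin: centre of its open underside, z up, x along the bar to the dot. Locked, its underside is 92 mm above the bottle's and its x matches the bottle's x (a few degrees of play). A spring (4 N at rest, 11 N fully down) holds it up in a locking notch; unpressed it does not turn; clockwise is blocked.
- cap_grip (a point): on the cap's axis, 21 mm above the cap's underside: good TCP point for a grasp from above; any yaw. To open: press the cap 6 to 8 mm down (it bottoms at 8) and, keeping it down, turn it anticlockwise seen from above (positive yaw). It is free from 32 degrees to a hard stop at 76 degrees of turn against the bottle (aim for 55), then lifts straight off.
- holder: fixed square wooden block on the table, 110 x 110 x 36 mm high, yaw within 35 degrees. Origin: centre of its underside, z up, x and y along its sides. In its centre a square recess, 62 x 62 mm, 5 mm chamfer, sides parallel to the block's, 28 mm deep; it keeps the bottle from turning, apart from 5 to 12 degrees of play each way. The bottle fits any of four ways round.
- recess (a point): centre of the recess's floor, 8 mm above the table: the bottle's underside rests here when fully home.
- crate: fixed light wooden open crate, 270 x 270 mm outside, 70 mm high, walls and floor 9 mm thick. Origin: centre of its underside, x and y along its sides. Holds the bottle and four loose things lower than 70 mm: an amber jar, a green tin, a cork stopper and a cardboard box.
- decanter: clear glass decanter with a handle, 110 mm wide at the base, 190 mm tall, standing on the table; leave it alone. Origin: centre of its underside.
- glass_a: clear stemless drinking glass, 72 mm wide, 95 mm tall, on the table; leave it alone. Origin: centre of its underside.
- glass_b: second glass, the same as glass_a; leave it alone. Origin: centre of its underside.

How it is judged (in metres and radians):
On the way, in this order (a step that is already met when the one before it is completed fails the run):
1. the bottle stands fully home in the holder's recess, upright, its cap still locked on (horizontal distance between bottle and holder below 0.008 m and z of bottle in the frame of holder between 0.004 and 0.012 m and angle between bottle's own z axis and vertical below 0.1 rad and z of cap in the frame of bottle below 0.097 m and horizontal distance between cap and bottle below 0.006 m and angle between the x axis of cap and the x axis of bottle, either way round below 0.2 rad), for 0.2 s.
2. the cap is pressed down and turned past its locking tooth, on the bottle in the holder (horizontal distance between bottle and holder below 0.008 m and z of bottle in the frame of holder between 0.004 and 0.012 m and angle between bottle's own z axis and vertical below 0.1 rad and z of cap in the frame of bottle below 0.089 m and angle between the x axis of cap and the x axis of bottle, either way round above 0.3 rad), for 0.02 s.
At the end, for the whole second after the job is handed in: cap gripped, still, level within 17 degrees, within 30 mm of the bottle's axis, its underside 155 to 245 mm above the bottle's underside, not touching the bottle; bottle still, upright within 6 degrees, on the recess floor within 4 mm (8 mm sideways); glassware not moved over 30 mm (horizontal distance between bottle and holder below 0.008 m and z of bottle in the frame of holder between 0.004 and 0.012 m and angle between bottle's own z axis and vertical below 0.1 rad and z of cap in the frame of bottle between 0.155 and 0.245 m and horizontal distance between cap and bottle below 0.03 m and angle between cap's own z axis and vertical below 0.3 rad and contact force between the fingers and cap above 2 N and contact force between cap and bottle below 0.05 N and linear speed of each of cap, bottle below 0.03 m/s); the arm keeps its last pose, push and grip.
It fails at once if the decanter or a drinking glass is knocked (moved more than 30 mm) (distance of any of decanter, glass_a, glass_b from where it was at the start of the episode above 0.03 m).
It also fails if it takes over 48 s, if anything falls off the work surface, if the arm or the gripper's body presses on something with over 40 N, if the wrist force passes 120 N, or if a joint passes its speed limit or range.

### The arm

A 6-joint arm with a two-finger parallel gripper is mounted at the origin on the work surface. World frame = base frame: x ahead of the robot, y to its left, z up, the work surface at z = 0. Lengths are in mm, angles in rad, forces in N, time in s.
With the tool pointing down it reaches from about 325 to 775 mm from the base axis. Payload 5.5 kg.
Tool frame: the origin (TCP) lies between the finger pads, 19 mm behind the fingertips; this is the grasp point; z points along the fingers, x is the direction in which the jaws open and shut, and the axes are right-handed (so a half turn about z gives the same grasp; the last joint's range is limited). The gripper opens to 85 mm and grips with 20 to 120 N. Pads are 22 mm wide; open, the fingers measure 114 mm over their backs; the gripper's body (76 mm by 85 mm) begins 54 mm behind the grasp point. The pads swing forward as they close: fully open they stand 13 mm farther back than shut.
Start: joints at [1.242, 0.091, 1.231, -0, 1.82, -0.057], TCP at [161.084, 577.987, 249.975] pointing down, gripper open.
Joint ranges: [-2.87, 2.87], [-0.86, 2.18], [0.17, 2.46], [-1.51, 4.65], [0.06, 2.69], [-2.65, 2.65]. Speed limits (rad/s): [2.57, 2.57, 3.01, 3.14, 3.14, 3.14].

### API

Orientations are given as a unit quaternion [x, y, z, w].
In Python, from workcell import telemetry, optics, sign_off gives the robot as it stands.
- The arm moves only by the tool jog_arm, never from a script. Its argument "increments" is a list of rows, each a list of 3 entries, a list of its own where there are three numbers: the shift along the world's x, y, z in mm, then the turn, a rotation vector about the world's x, y, z in degrees, then the opening, from 0 (shut) to 1 (fully open). A call has 1 to 5 rows; each row is the pose to reach, as a shift and turn from the pose measured when the call began; what a row does not reach only later rows make up. A row lasts 1/10 s, in which the tool goes at most 50 mm and 8.59 degrees, less where a joint would pass 70% of its speed; a pose out of reach is approached as far as the arm can. A call with a gripper value outside its range is refused whole. The fingers move at their own pace and stop on an object; "newtons" is the grip in N (left out, the last holds). Time passes only in rows, so rows that repeat a pose let the fingers close. It gives the time, the measured TCP pose, the force and the opening at its end, in the units of the state.
- telemetry.observe(): the state, without advancing time (a new reading comes with each control period).
- optics.get_image(name): name is "side" or "top"; returns the picture (420x560x3 uint8, red, green, blue); there is no depth.
- optics.calibration(name): a dict with "fx", "fy", "cx", "cy" (pixels), "R" (3x3) and "t" (3): a world point X has camera coordinates R X + t. Camera axes: x right, y down, z forward; pixel columns grow to the right and rows downward; lengths in mm; the calibration is good to about 2 mm. A picture is of the moment at which its call begins. calibration takes no time and is no camera call.
- sign_off(): hands the job in, once; it reports no verdict.
The state is a dict: "t": time; "q": joint angles; "dq": joint speeds; "tau": joint torques, N m; "position": TCP position; "tcp_rot": TCP orientation; "contact_force": force on the tool from outside, world axes, zero at the start; "torque": the same for the moment, N m; "finger_gap": finger opening in mm.
Only numpy, scipy, OpenCV 4.12 (cv2) and the standard library are available. Lean on these libraries where they do the work, as an engineer would, in place of code of your own. Each camera call takes 0.05 s, during which the arm holds its last target. There are 200 camera calls.

## Working session

There is one attempt and no reset: what is moved stays moved. The work goes in short steps, Python scripts to look and compute and a tool call to move; the robot and the scene stay as the last step left them, time stands still between calls to the robot, and variables do not carry over. Pictures are saved under pics/ and viewed, about 8 in all and at most 12, crops included, and the job is handed in when it is done.

Besides the shell and the picture viewer there is one more tool, called after "Call:" by a JSON object that holds its "method" and its "body". jog_arm: Moves the arm, as the interface text tells. Its arguments: {"type":"object","properties":{"increments":{"type":"array","items":{"type":"array"}},"newtons":{"type":"number"}},"required":["increments"]}

```bash
mkdir -p pics; ls; python3 - <<'E'
from workcell import telemetry, optics
import cv2, numpy as np
for n in("side","top"):
    im=optics.get_image(n); np.save(f"pics/{n}0.npy",im); cv2.imwrite(f"pics/{n}0.png",im[:,:,::-1])
    c=optics.calibration(n); print(n,{k:np.round(v,3).tolist() for k,v in c.items()})
print(telemetry.observe())
E
```

```text
pics
side {'fx': 494.143, 'fy': 494.143, 'cx': 275.645, 'cy': 208.33, 'R': [[-0.853, -0.522, -0.003], [-0.337, 0.555, -0.76], [0.399, -0.647, -0.649]], 't': [447.262, 343.822, 738.074]}
top {'fx': 511.037, 'fy': 511.037, 'cx': 280.953, 'cy': 214.412, 'R': [[0.016, -1.0, 0.01], [-0.996, -0.017, -0.084], [0.084, -0.009, -0.996]], 't': [-122.683, 619.476, 1197.935]}
{'t': 0.1, 'q': array([ 1.24231585e+00,  9.17892407e-02,  1.23179332e+00,  7.70903389e-06,
        1.81979432e+00, -5.67182730e-02]), 'dq': array([ 0.00196683, -0.00135908, -0.00455195,  0.0002521 , -0.00102489,
       -0.00181748]), 'tau': array([ 2.48170320e-03, -4.60217321e+01, -4.19218612e+01, -1.00747816e-04,
        1.06058203e-02,  1.21140380e-05]), 'position': array([160.99487159, 577.76352088, 248.94478392]), 'tcp_rot': array([ 7.96375083e-01,  6.04802391e-01, -7.41986747e-04,  4.95309557e-04]), 'contact_force': array([ 0.13399026, -0.81674081, -0.28072232]), 'torque': array([-0.00769282,  0.00271076, -0.02057287]), 'finger_gap': 85.45680194147879}
```

View pics/top0.png

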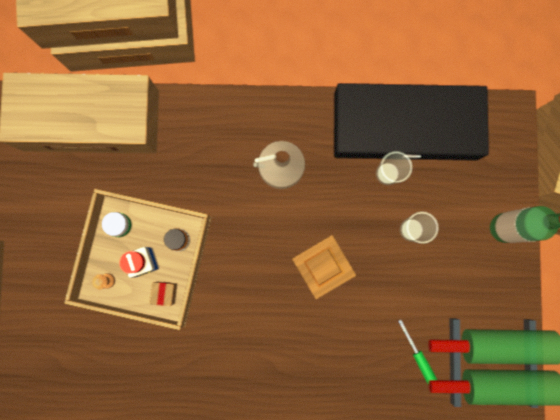

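View pics/side0.png

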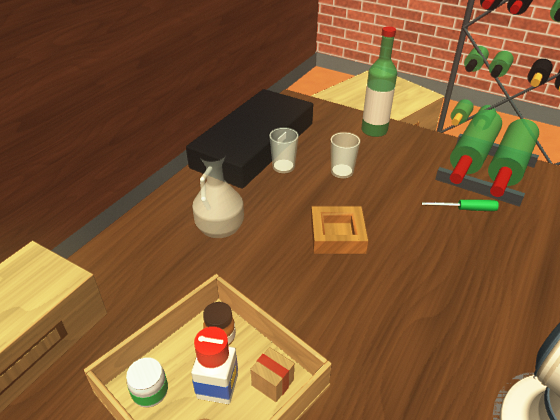

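The top view shows the red cap near (132,262) in the crate, the holder near (324,267), the decanter near (281,163) and the glasses near (393,168) and (420,228). In the side view the cap is near (211,347) and the holder near (340,228). I'll zoom in on the cap and the holder in both views.

```bash
cat > h.py <<'E'
import numpy as np, cv2
from workcell import telemetry, optics
C={n:optics.calibration(n) for n in("side","top")}
def ray(n,p):
    c=C[n];R=np.array(c["R"]);t=np.array(c["t"])
    d=R.T@np.array([(p[0]-c["cx"])/c["fx"],(p[1]-c["cy"])/c["fy"],1]); return -R.T@t,d/np.linalg.norm(d)
def plane(n,p,z):
    o,d=ray(n,p); return o+d*(z-o[2])/d[2]
def tri(ps,pt):
    o1,d1=ray("side",ps);o2,d2=ray("top",pt)
    s=np.linalg.lstsq(np.stack([d1,-d2],1),o2-o1,rcond=None)[0]
    a=o1+s[0]*d1;b=o2+s[1]*d2; return (a+b)/2,np.linalg.norm(a-b)
def proj(n,X):
    c=C[n];p=np.array(c["R"])@X+np.array(c["t"]);return c["fx"]*p[0]/p[2]+c["cx"],c["fy"]*p[1]/p[2]+c["cy"]
def red(im):
    h=cv2.cvtColor(im,cv2.COLOR_RGB2HSV); return (((h[...,0]<6)|(h[...,0]>172))&(h[...,1]>170)&(h[...,2]>110)).astype(np.uint8)
E
python3 - <<'E'
from h import *
t=np.load("pics/top0.npy");s=np.load("pics/side0.npy")
f=lambda im,x,y,w,k:cv2.resize(im[y:y+w,x:x+w],(w*k,w*k),interpolation=cv2.INTER_CUBIC)
a=f(t,105,235,50,8)[:300];b=f(t,285,230,75,4);c=f(s,180,310,100,4)[:400];d=f(s,300,190,75,4)
can=np.zeros((600,800,3),np.uint8)
can[:300,:400]=a;can[:300,400:700]=b;can[300:,:400]=c[:300];can[300:,400:700]=d
cv2.imwrite("pics/z.png",can[:,:,::-1])
for n,im,(x,y,w) in(("top",t,(105,235,50)),("side",s,(180,310,70))):
    m=red(im)[y:y+w,x:x+w]; k=cv2.connectedComponentsWithStats(m);
    print(n,[(st.tolist(),(np.round(ce+[x,y],1)).tolist()) for st,ce in zip(k[2],k[3])])
    cn=max(cv2.findContours(m,cv2.RETR_EXTERNAL,cv2.CHAIN_APPROX_NONE)[0],key=cv2.contourArea)
    e=cv2.fitEllipse(cn);print(np.round(np.array(e[0])+[x,y],1),e[1:])
    hull=cv2.drawContours(np.zeros_like(m),[cv2.convexHull(cn)],-1,1,-1); h=cv2.cvtColor(im,cv2.COLOR_RGB2HSV)[y:y+w,x:x+w]
    wm=((hull>0)&(h[...,1]<110)&(h[...,2]>140)).astype(np.uint8);k=cv2.connectedComponentsWithStats(wm)
    print("white",[(st.tolist(),(np.round(ce+[x,y],1)).tolist()) for st,ce in zip(k[2],k[3])])
E
```

```text
top [([0, 0, 50, 50, 2260], [129.1, 259.2]), ([26, 18, 13, 19, 159], [137.7, 260.9]), ([16, 20, 10, 17, 81], [124.8, 264.0])]
[137.6 260.9] ((10.124835014343262, 20.50135612487793), 167.44729614257812)
white [([0, 0, 50, 50, 2497], [129.5, 259.5]), ([28, 29, 1, 1, 1], [133.0, 264.0]), ([29, 32, 1, 2, 2], [134.0, 267.5])]
side [([0, 0, 70, 70, 4019], [215.4, 344.2]), ([15, 16, 33, 42, 880], [210.4, 345.9]), ([45, 42, 1, 1, 1], [225.0, 352.0])]
[210.4 345. ] ((31.08893394470215, 40.574249267578125), 14.718793869018555)
white [([0, 0, 70, 70, 4802], [214.6, 344.6]), ([18, 26, 25, 8, 98], [209.7, 339.8])]
```

View pics/z.png

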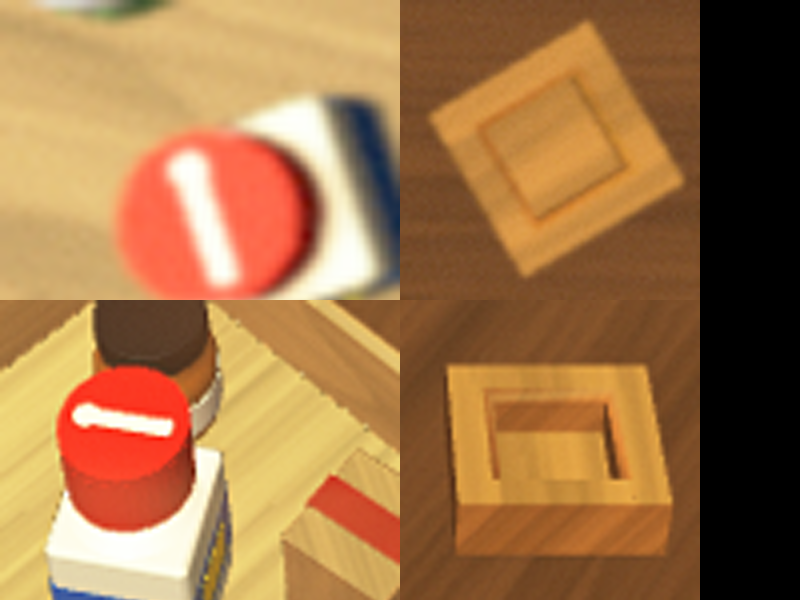

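The zoom shows the bar's dot end at about (128,255.6) in the top view and (201,339) in the side view. Its tail is at about (133,270.4) and (222.5,342). All four holder top corners can be seen in both views.

```bash
python3 - <<'E'
from h import *
np.set_printoptions(precision=1,suppress=True)
T=lambda u,v:((u+.5)/8+104.5,(v+.5)/8+234.5); S=lambda u,v:((u+.5)/4+179.5,(v+.5-300)/4+309.5)
TH=lambda u,v:((u-400+.5)/4+284.5,(v+.5)/4+229.5); SH=lambda u,v:((u-400+.5)/4+299.5,(v-300+.5)/4+189.5)
for n,a,b in(("dot",S(85,416),T(186,167)),("tail",S(170,428),T(226,284)),("face",S(123.5,423),T(208,218))):
    print(n,*tri(a,b),plane("top",b,135),plane("side",a,135))
tc=[TH(*p) for p in((588,20),(683,182),(527,278),(430,117))]; sc=[SH(*p) for p in((446,366),(643,366),(672,503),(455,503))]
A=np.array([plane("top",p,36) for p in tc]);B=np.array([plane("side",p,36) for p in sc])
print(A,B,sep="\n")
for q in A: 
    j=np.argmin(np.linalg.norm(B-q,axis=1)); i=[i for i in range(4) if (A[i]==q).all()][0]
    print(tri(sc[j],tc[i]))
for M in(A,B):
    e=np.roll(M,-1,0)-M; print("c",M.mean(0),np.linalg.norm(e,axis=1),np.degrees(np.arctan2(e[:,1],e[:,0]))%90)
ri=[TH(*p) for p in((578,76),(626,166),(540,220),(480,128))]
for z in (8,31): print("rec",z,np.mean([plane("top",p,z) for p in ri],0))
for n,p,z in(("dec",(281,165),0),("ga",(388,174),0),("gb",(412,230),0)): print(n,plane("top",p,z))
for n,p in(("dec",(218,222)),("ga",(284,166)),("gb",(343,171))): print(n,plane("side",p,0))
E
```

```text
dot [517.6 218.2 133.9] 0.37319870021516177 [517.7 218.  135. ] [516.9 218.6 135. ]
tail [487.  206.4 134.8] 1.3490846483822565 [486.5 205.9 135. ] [487.6 206.8 135. ]
face [504.3 212.4 132.4] 0.4146256455779501 [504.1 211.5 135. ] [503.1 213.8 135. ]
[[ 574.5 -233.5   36. ]
 [ 479.9 -290.3   36. ]
 [ 422.5 -198.8   36. ]
 [ 515.7 -140.6   36. ]]
[[ 573.5 -230.9   36. ]
 [ 480.4 -287.3   36. ]
 [ 423.3 -195.2   36. ]
 [ 518.  -137.7   36. ]]
(array([ 574.7, -233.8,   33.4]), np.float64(0.3331479405456771))
(array([ 480.6, -290.3,   33.8]), np.float64(1.7093672737186185))
(array([ 423.2, -198.6,   33.1]), np.float64(2.1294878381283464))
(array([ 517.2, -139.9,   34.5]), np.float64(3.398998586638832))
c [ 498.1 -215.8   36. ] [110.3 108.  109.9 110. ] [31.  32.1 32.  32.3]
c [ 498.8 -212.8   36. ] [108.8 108.4 110.8 108.4] [31.2 31.8 31.3 30.8]
rec 8 [ 498.5 -217.8    8. ]
rec 31 [ 498.9 -215.7   31. ]
dec [ 746.  -111.1    0. ]
ga [ 728.2 -375.7    0. ]
gb [ 590.6 -434.4    0. ]
dec [ 744.7 -112.4    0. ]
ga [ 727.9 -373.7    0. ]
gb [ 588.8 -432.6    0. ]
```

The cap's axis is at about (504,212.5) with its top near z 134 (135 expected). Bottle yaw is about 21°. The holder is at about (498.5,-214.5), yaw about 31.7°. Sizes and heights agree to within 3 mm, so I'll move over the cap.

Call:
{"method": "jog_arm", "body": {"increments": [[[31, -33, 0], [0, 0, -7], 1], [[62, -66, 0], [0, 0, -14], 1], [[93, -100, 0], [0, 0, -21], 1], [[124, -133, 0], [0, 0, -28], 1], [[156, -166, 0], [0, 0, -35], 1]], "newtons": 60}}

```text
t: 0.6
position: [317.7, 410.2, 248.5]
tcp_rot: [0.942, 0.335, -0.001, 0.0]
contact_force: [0.6, 0.1, 0.1]
finger_gap: 85.4
```

Call:
{"method": "jog_arm", "body": {"increments": [[[31, -33, 0], [0, 0, -7], 1], [[62, -66, 0], [0, 0, -14], 1], [[93, -100, 0], [0, 0, -21], 1], [[124, -133, 0], [0, 0, -28], 1], [[156, -166, 0], [0, 0, -35], 1]]}}

```text
t: 1.1
position: [474.5, 242.6, 248.1]
tcp_rot: [0.999, 0.034, -0.001, 0.0]
contact_force: [0.2, 0.4, 0.6]
finger_gap: 85.2
```

Call:
{"method": "jog_arm", "body": {"increments": [[[15, -15, -20], [0, 0, 0], 1], [[30, -30, -45], [0, 0, 0], 1], [[30, -30, -75], [0, 0, 0], 1], [[30, -30, -90], [0, 0, 0], 1], [[30, -30, -90], [0, 0, 0], 1]]}}

```text
t: 1.6
position: [503.1, 212.3, 154.9]
tcp_rot: [0.999, 0.034, -0.004, 0.001]
contact_force: [-0.8, -0.6, -0.4]
finger_gap: 85.6
```

```bash
python3 - <<'E'
from h import *
can=np.zeros((600,800,3),np.uint8)
t=optics.get_image("top");s=optics.get_image("side")
can[:400,:400]=cv2.resize(t[220:300,95:175],(400,400));can[:400,400:]=cv2.resize(s[270:390,150:270],(400,400))
cv2.imwrite("pics/a.png",can[:400,:,::-1]); o=telemetry.observe();print(o["position"],proj("top",o["position"]),proj("side",o["position"]))
E
```

```text
[504.43917947 213.0762626  158.95654556] (np.float64(126.61130709331096), np.float64(261.7471142716766)) (np.float64(208.5619036644747), np.float64(329.6545670960768))
```

View pics/a.png

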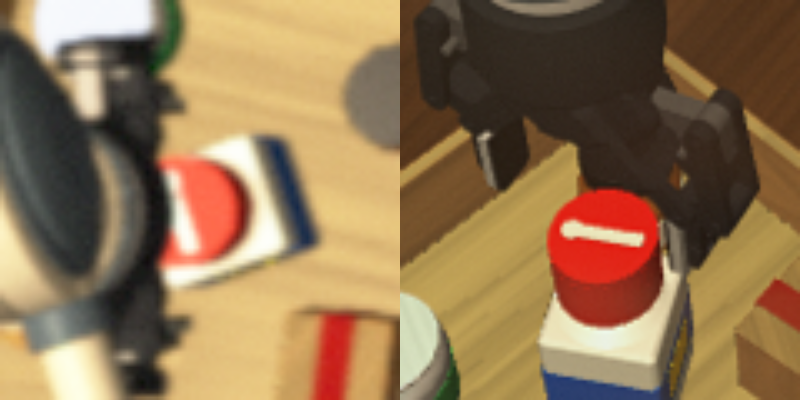

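The TCP sits over the cap with the fingers straddling it: cap top near (606,235) in the crop, tips on either side. I'll descend to the grip height and close.

Call:
{"method": "jog_arm", "body": {"increments": [[[0, 0, -15], [0, 0, 0], 1], [[0, 0, -30], [0, 0, 0], 1], [[0, 0, -37], [0, 0, 0], 1], [[0, 0, -37], [0, 0, 0], 0.5], [[0, 0, -37], [0, 0, 0], 0]]}}

```text
t: 2.2
position: [504.3, 213.1, 121.8]
tcp_rot: [0.999, 0.034, -0.001, 0.0]
contact_force: [-1.0, -0.2, -0.1]
finger_gap: 59.1
```

Call:
{"method": "jog_arm", "body": {"increments": [[[0, 0, 0], [0, 0, 0], 0], [[0, 0, 0], [0, 0, 0], 0], [[0, 0, 0], [0, 0, 0], 0], [[0, 0, 0], [0, 0, 0], 0], [[0, 0, 0], [0, 0, 0], 0]]}}

```text
t: 2.7
position: [504.5, 213.2, 122.5]
tcp_rot: [0.999, 0.034, -0.001, -0.0]
contact_force: [-2.2, -0.1, 4.2]
finger_gap: 46.7
```

Call:
{"method": "jog_arm", "body": {"increments": [[[0, 0, 10], [0, 0, 0], 0], [[0, 0, 30], [0, 0, 0], 0], [[0, 0, 55], [0, 0, 0], 0], [[0, 0, 80], [0, 0, 0], 0], [[0, 0, 95], [0, 0, 0], 0]], "newtons": 80}}

```text
t: 3.2
position: [504.9, 213.2, 219.3]
tcp_rot: [0.999, 0.034, -0.0, -0.0]
contact_force: [0.3, 0.3, -3.0]
finger_gap: 46.4
```

Call:
{"method": "jog_arm", "body": {"increments": [[[0, 0, 5], [0, 0, 0], 0], [[0, -20, 5], [0, 0, 2], 0], [[0, -50, 5], [0, 0, 4], 0], [[0, -85, 5], [0, 0, 6], 0], [[0, -120, 5], [0, 0, 8], 0]]}}

```text
t: 3.7
position: [504.3, 92.2, 222.7]
tcp_rot: [0.994, 0.105, -0.001, -0.0]
contact_force: [0.2, -0.5, -2.5]
finger_gap: 46.4
```

Call:
{"method": "jog_arm", "body": {"increments": [[[0, -35, 0], [0, 0, 2], 0], [[0, -70, 0], [0, 0, 3], 0], [[0, -105, 0], [0, 0, 3], 0], [[0, -140, 0], [0, 0, 3], 0], [[0, -175, 0], [0, 0, 3], 0]]}}

```text
t: 4.2
position: [503.8, -84.2, 221.2]
tcp_rot: [0.991, 0.131, -0.002, -0.001]
contact_force: [1.2, 0.3, -3.4]
finger_gap: 46.2
```

Call:
{"method": "jog_arm", "body": {"increments": [[[-1, -35, 0], [0, 0, 0], 0], [[-3, -70, 0], [0, 0, 0], 0], [[-4, -105, 0], [0, 0, 0], 0], [[-5, -125, 0], [0, 0, 0], 0], [[-5, -130, 0], [0, 0, 0], 0]]}}

```text
t: 4.7
position: [498.0, -216.2, 219.4]
tcp_rot: [0.992, 0.129, -0.004, -0.001]
contact_force: [-0.8, 0.1, -2.9]
finger_gap: 46.5
```

Call:
{"method": "jog_arm", "body": {"increments": [[[0, 0, -20], [0, 0, 0], 0], [[0, 0, -45], [0, 0, 0], 0], [[0, 0, -50], [0, 0, 0], 0], [[0, 0, -50], [0, 0, 0], 0], [[0, 0, -50], [0, 0, 0], 0]]}}

```text
t: 5.2
position: [498.4, -215.9, 170.5]
tcp_rot: [0.992, 0.13, -0.003, -0.001]
contact_force: [0.7, 0.5, -2.5]
finger_gap: 46.5
```

```bash
python3 - <<'E'
from h import *
can=np.zeros((400,800,3),np.uint8)
t=optics.get_image("top");s=optics.get_image("side");np.save("pics/s1.npy",s)
can[:,:400]=cv2.resize(t[220:320,270:370],(400,400),interpolation=cv2.INTER_CUBIC);can[:,400:]=cv2.resize(s[165:265,290:390],(400,400),interpolation=cv2.INTER_CUBIC)
cv2.imwrite("pics/b.png",can[:,:,::-1]); o=telemetry.observe();print(o["position"],o["tcp_rot"],o["contact_force"])
E
```

```text
[ 498.61217591 -216.22602106  171.12919386] [ 9.91548757e-01  1.29708244e-01 -2.58977148e-03 -3.57492868e-04] [-1.05217955 -0.42020266 -3.52942644]
```

View pics/b.png

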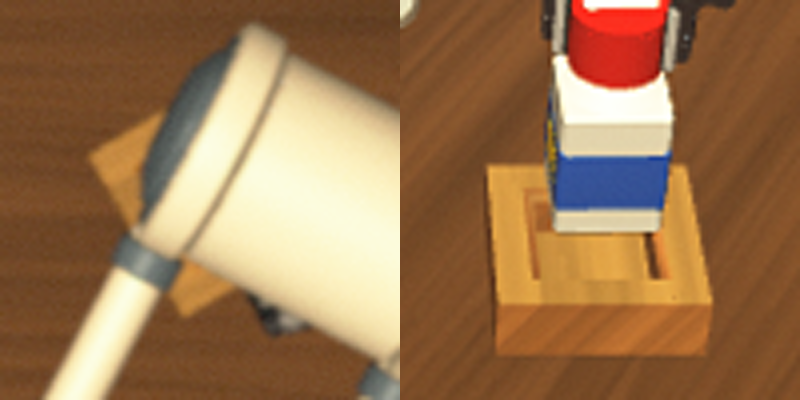

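The bottle hangs upright over the recess, its lower near edge at about (556,230) to (659,231) in the side crop, parallel to the holder's front edge. I'll measure the offset in that view.

```bash
python3 - <<'E'
from h import *
np.set_printoptions(precision=1,suppress=True)
S=lambda u,v:((u-400+.5)/4+289.5,(v+.5)/4+164.5)
f=lambda z,*ps:np.array([plane("side",S(*p),z) for p in ps])
n=np.array([-.525,.851,0])
for z in(56,58,60):
    e=f(z,(556,230),(659,231)); d=e[1]-e[0]; print(z,e.mean(0)-28*n,np.linalg.norm(d),np.degrees(np.arctan2(d[1],d[0]))%90)
H=f(36,(487,166),(685,166),(712,303),(495,303)); print("H",H.mean(0),H)
# red cap in side: left/right silhouette near its lower edge
print("cap proj",proj("side",np.array([498.6,-216.2,184])),proj("side",np.array([498.6,-216.2,150])))
# vertical centreline test of bottle: mid of the near face at body top (z=58+78)
e=f(58+78,(560,153),(671,153));print(e.mean(0)-28*n)
E
```

```text
56 [ 499.5 -220.5   56. ] 53.170772320642264 30.41662130408355
58 [ 498.6 -218.4   58. ] 53.01582067417393 30.416621304083606
60 [ 497.8 -216.3   60. ] 52.86086902770559 30.41662130408355
H [ 498.5 -213.    36. ] [[ 573.  -231.2   36. ]
 [ 479.5 -287.9   36. ]
 [ 423.3 -195.2   36. ]
 [ 518.  -137.7   36. ]]
cap proj (np.float64(344.9048849521011), np.float64(164.94880104857637)) (np.float64(343.4022198627164), np.float64(178.97015376051365))
[ 487.4 -188.9  136. ]
```

Call:
{"method": "jog_arm", "body": {"increments": [[[1, 3, -5], [0, 0, 0], 0], [[1, 3, -12], [0, 0, 0], 0], [[1, 3, -18], [0, 0, 0], 0], [[1, 3, -18], [0, 0, 0], 0]]}}

```text
t: 5.7
position: [499.0, -212.9, 151.4]
tcp_rot: [0.992, 0.13, -0.004, -0.001]
contact_force: [0.8, 0.6, -3.7]
finger_gap: 46.1
```

```bash
python3 - <<'E'
from h import *
s=optics.get_image("side")
can=cv2.resize(s[170:260,300:380],(640,720),interpolation=cv2.INTER_CUBIC)[120:]
cv2.imwrite("pics/c.png",can[:,:,::-1]); o=telemetry.observe();print(o["position"],o["contact_force"],o["torque"])
E
```

```text
[ 499.16338124 -213.00231291  152.0309274 ] [ 0.10837146 -0.33539093 -2.89648205] [ 0.03693207 -0.0453213   0.00941056]
```

View pics/c.png

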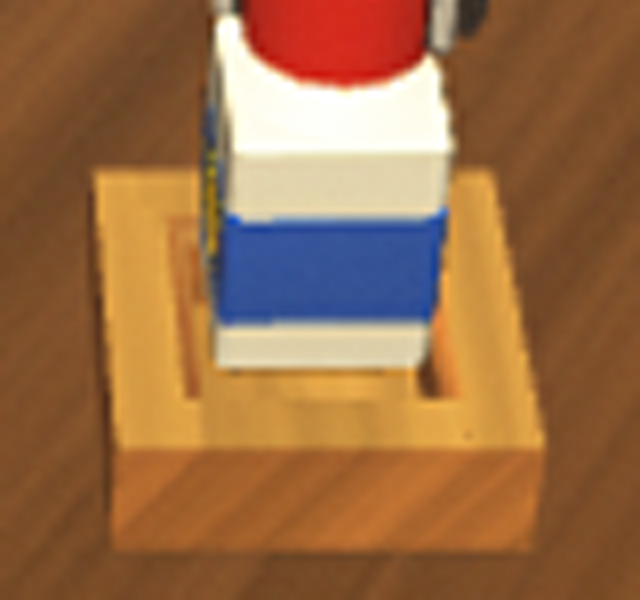

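The lower edge at v≈368, u≈320 in the crop is within 1 mm of where a centred bottle would show (about 369 and 322). Going in.

Call:
{"method": "jog_arm", "body": {"increments": [[[0, 0, -6], [0, 0, 0], 0], [[0, 0, -12], [0, 0, 0], 0], [[0, 0, -18], [0, 0, 0], 0], [[0, 0, -22], [0, 0, 0], 0], [[0, 0, -25], [0, 0, 0], 0]]}}

```text
t: 6.25
position: [499.0, -213.0, 126.4]
tcp_rot: [0.992, 0.13, -0.004, -0.001]
contact_force: [-0.8, -0.0, -2.3]
finger_gap: 46.3
```

Call:
{"method": "jog_arm", "body": {"increments": [[[0, 0, -2], [0, 0, 0], 0], [[0, 0, -4], [0, 0, 0], 0], [[0, 0, -5], [0, 0, 0], 0], [[0, 0, -5], [0, 0, 0], 0], [[0, 0, -5], [0, 0, 0], 0]]}}

```text
t: 6.75
position: [499.1, -213.1, 122.0]
tcp_rot: [0.992, 0.13, -0.003, -0.001]
contact_force: [-1.5, 0.7, 0.3]
finger_gap: 46.2
```

Call:
{"method": "jog_arm", "body": {"increments": [[[0, 0, -1], [0, 0, 0], 0], [[0, 0, -1], [0, 0, 0], 0], [[0, 0, -1], [0, 0, 0], 0], [[0, 0, -1], [0, 0, 0], 0], [[0, 0, -1], [0, 0, 0], 0]]}}

```text
t: 7.25
position: [499.2, -213.1, 121.3]
tcp_rot: [0.992, 0.13, -0.003, -0.001]
contact_force: [-2.4, 0.8, 3.8]
finger_gap: 46.1
```

```bash
python3 - <<'E'
from h import *
s=optics.get_image("side")
can=cv2.resize(s[170:260,300:380],(640,720),interpolation=cv2.INTER_CUBIC)[120:]
cv2.imwrite("pics/d.png",can[:,:,::-1]); o=telemetry.observe();print(o["position"],o["contact_force"],o["torque"],o["q"])
E
```

```text
[ 499.17732077 -213.12708691  121.27876941] [-1.6922336   1.27406765  4.49699886] [0.06671591 0.35582311 0.05096564] [-0.46474838 -0.04439591  1.59599486 -0.00245858  1.59609879 -0.72483649]
```

View pics/d.png

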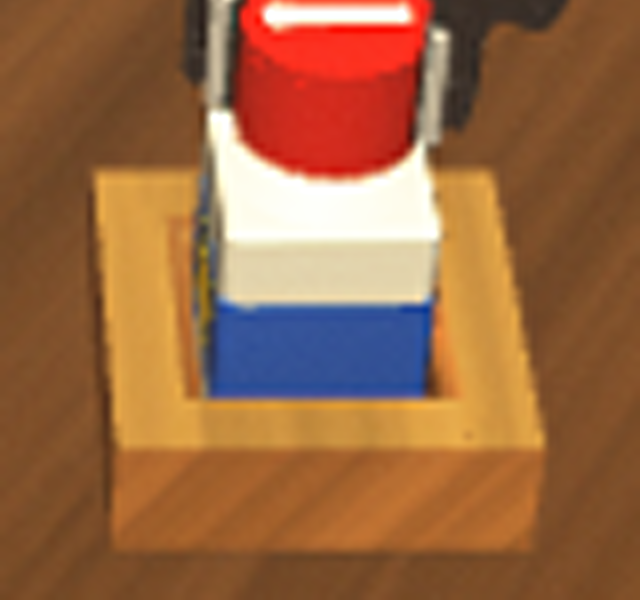

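The bottle is seated: white shoulder at v≈240, label sunk to the rim at v≈400, a reading of +4.5 N, and an underside height of about 8 mm. Pressing the cap.

Call:
{"method": "jog_arm", "body": {"increments": [[[0, 0, -2], [0, 0, 0], 0], [[0, 0, -4], [0, 0, 0], 0], [[0, 0, -6], [0, 0, 0], 0], [[0, 0, -7], [0, 0, 0], 0], [[0, 0, -7], [0, 0, 0], 0]], "newtons": 90}}

```text
t: 7.8
position: [499.4, -213.3, 115.4]
tcp_rot: [0.992, 0.13, -0.003, -0.0]
contact_force: [-4.0, 1.3, 9.9]
finger_gap: 46.3
```

Call:
{"method": "jog_arm", "body": {"increments": [[[0, 0, -1], [0, 0, 0], 0], [[0, 0, -2], [0, 0, 0], 0], [[0, 0, -3], [0, 0, 0], 0], [[0, 0, -3], [0, 0, 0], 0]]}}

```text
t: 8.2
position: [499.7, -213.6, 114.2]
tcp_rot: [0.992, 0.13, -0.002, 0.0]
contact_force: [-3.8, 1.7, 11.1]
finger_gap: 46.2
```

Call:
{"method": "jog_arm", "body": {"increments": [[[0, 0, -2], [0, 0, 5], 0], [[0, 0, -2], [0, 0, 11], 0], [[0, 0, -2], [0, 0, 17], 0], [[0, 0, -2], [0, 0, 23], 0], [[0, 0, -2], [0, 0, 29], 0]]}}

```text
t: 8.7
position: [500.1, -214.1, 113.9]
tcp_rot: [0.927, 0.376, -0.001, 0.002]
contact_force: [-4.6, 0.5, 11.8]
finger_gap: 46.4
```

Call:
{"method": "jog_arm", "body": {"increments": [[[-1, 0.5, -2], [0, 0, 6], 0], [[-1, 0.5, -2], [0, 0, 12], 0], [[-1, 0.5, -2], [0, 0, 18], 0], [[-1, 0.5, -2], [0, 0, 24], 0], [[-1, 0.5, -2], [0, 0, 30], 0]]}}

```text
t: 9.2
position: [499.4, -214.4, 113.8]
tcp_rot: [0.797, 0.604, -0.001, 0.004]
contact_force: [-4.6, -1.3, 11.9]
finger_gap: 46.2
```

```bash
python3 - <<'E'
from h import *
s=optics.get_image("side")
can=cv2.resize(s[170:260,300:380],(640,720),interpolation=cv2.INTER_CUBIC)[120:]
cv2.imwrite("pics/e.png",can[:,:,::-1]); o=telemetry.observe();print(o["position"],o["tcp_rot"],o["contact_force"],o["torque"],o["q"])
E
```

```text
[ 499.39855115 -214.47272479  113.83825732] [ 7.95175773e-01  6.06367229e-01 -6.95652377e-04  3.71354346e-03] [-3.8545838  -0.69169497 10.5913205 ] [-0.14358371  0.72008893  0.04536765] [-0.46556718 -0.04967482  1.61440683 -0.00450602  1.57079487 -1.76855998]
```

View pics/e.png

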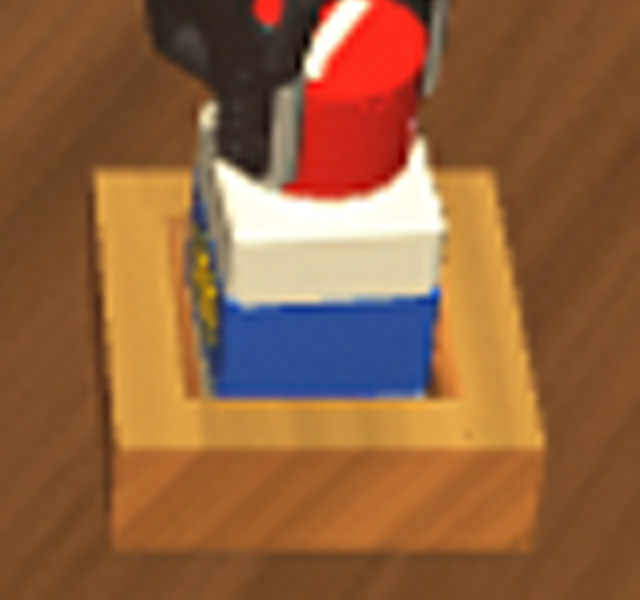

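The bar has turned by about 55–60° and the bottle by only a few degrees, with the cap sitting lower (rim v≈197 against 178). Now lifting straight up.

Call:
{"method": "jog_arm", "body": {"increments": [[[0, 0, 2], [0, 0, 0], 0], [[0, 0, 5], [0, 0, 0], 0], [[0, 0, 8], [0, 0, 0], 0], [[0, 0, 12], [0, 0, 0], 0], [[0, 0, 16], [0, 0, 0], 0]]}}

```text
t: 9.75
position: [499.2, -214.4, 129.1]
tcp_rot: [0.795, 0.606, -0.001, 0.003]
contact_force: [-1.3, -0.6, -1.8]
finger_gap: 46.5
```

Call:
{"method": "jog_arm", "body": {"increments": [[[0, 0, 2], [0, 0, 0], 0], [[0, 0, 2], [0, 0, 0], 0], [[0, 0, 2], [0, 0, 0], 0]]}}

```text
t: 10.05
position: [499.2, -214.4, 130.8]
tcp_rot: [0.795, 0.606, -0.001, 0.003]
contact_force: [-0.5, -0.7, 0.2]
finger_gap: 46.0
```

```bash
python3 - <<'E'
from h import *
F=[]
for i in range(3): s=optics.get_image("side"); F.append(telemetry.observe()["contact_force"])
can=cv2.resize(s[170:260,300:380],(640,720),interpolation=cv2.INTER_CUBIC)[0:600]
cv2.imwrite("pics/f.png",can[:,:,::-1]); print(np.round(F,1))
E
```

```text
[[-0.5 -1.2  0.9]
 [-1.  -0.7 -0. ]
 [ 0.2 -0.7 -0.1]]
```

View pics/f.png

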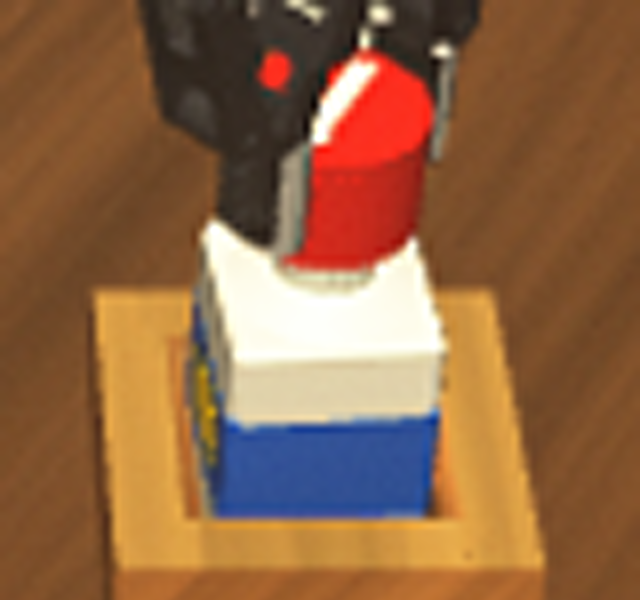

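The cap is rising off the neck and the bottle stays in the recess, with about 0 N on the tool. Lifting to TCP z of about 224, which puts the cap's underside about 195 mm above the bottle's.

Call:
{"method": "jog_arm", "body": {"increments": [[[0, 0, 5], [0, 0, 0], 0], [[0, 0, 15], [0, 0, 0], 0], [[0, 0, 30], [0, 0, 0], 0], [[0, 0, 50], [0, 0, 0], 0], [[0, 0, 70], [0, 0, 0], 0]]}}

```text
t: 10.7
position: [499.4, -214.3, 203.2]
tcp_rot: [0.795, 0.606, -0.001, 0.004]
contact_force: [0.3, 0.3, 0.2]
finger_gap: 46.4
```

Call:
{"method": "jog_arm", "body": {"increments": [[[0, 0, 10], [0, 0, 0], 0], [[0, 0, 20], [0, 0, 0], 0], [[0, 0, 22], [0, 0, 0], 0], [[0, 0, 22], [0, 0, 0], 0], [[0, 0, 22], [0, 0, 0], 0]]}}

```text
t: 11.2
position: [499.1, -214.2, 224.1]
tcp_rot: [0.795, 0.606, -0.001, 0.003]
contact_force: [-0.9, -0.3, -1.2]
finger_gap: 46.1
```

```bash
python3 - <<'E'
from h import *
s=optics.get_image("side");t=optics.get_image("top")
can=np.zeros((560,800,3),np.uint8)
can[:,:400]=cv2.resize(s[110:250,290:390],(400,560),interpolation=cv2.INTER_CUBIC);can[:300,400:]=cv2.resize(t,(400,300))
cv2.imwrite("pics/g.png",can[:,:,::-1]); o=telemetry.observe();print(o["t"],o["position"],o["tcp_rot"],o["contact_force"],o["finger_gap"],np.abs(o["dq"]).max())
E
```

```text
11.3 [ 499.11153677 -214.16147094  224.00495628] [ 0.79513077  0.60643059 -0.00096509  0.00283934] [-0.83323777  0.30993717 -0.12476484] 45.94211658558972 0.003010072538668444
```

View pics/g.png

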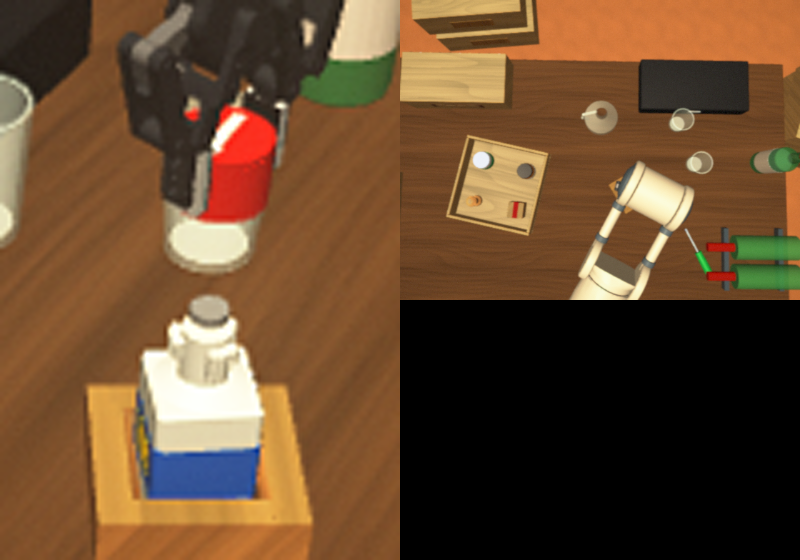

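The cap is held level above the open bottle (grey pad at about (210,310) in the crop). The bottle is upright in the recess and the glassware is where it was. Handing in.

```bash
python3 -c "
from workcell import sign_off; print(sign_off())"
```

```text
the job is handed in; nothing more can be done
None
```

I lifted the bottle out of the crate by its cap and stood it fully home in the holder with the cap still locked. I then pressed the cap about 7.5 mm, turned the tool about 60° anticlockwise (roughly 55° against the bottle) and lifted the cap straight off. The job was handed in at about 11.3 s, and `sign_off` gives no verdict.

**Last checks before handing in:**
- **Cap:** held level and still at TCP (499, -214, 224), finger opening 46 mm. Its underside is about 195 mm above the bottle's, leaving about 7 cm of air to the spring pad. By the side picture it sits a few millimetres off the bottle's axis, against the 30 mm allowed.
- **Bottle:** upright and seated in the recess in the last side picture.
- **Glassware:** the decanter and both glasses look unmoved in the last top picture. I judged this by eye and did not measure it.

**Disagreement:** the two cameras differed by 2–3 mm in y at the cap and at the holder. Before inserting the bottle, I corrected its position from a close side view, which then showed it within 1 mm of centre. No check failed.

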